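# Take the music stack apart onto its black rubber mats

## Task

Lay out the practice things on the tray table. Take the stack apart from the top, one piece at a time, and set the harmonica, the small box and the large box each on the rubber mat cut to its own shape, lengthwise on the mat and wholly inside its edges; lift the metal guitar slide straight up off its light post stand, without tipping or shifting the stand, and stand it upright inside the round rubber mat. Set everything down rather than dropping it, and leave the ceramic frog alone.

Things in the scene. Friction and masses are not known exactly. Their poses are not given: they have to be found in the camera images.
- harmonica: Chrome harmonica, 102 (x) x 27 (y) x 20 (z) mm, about 0.12 kg, top of the stack, lying flat on the small box and overhanging its ends. Origin: centre of its underside; x along its length, z up. Lengthwise within about 0.2 rad of the small box.
- small_box: Small closed wooden box with a sliding lid that stays shut (the box moves as one piece), 80 (x) x 44 (y) x 32 (z) mm, flat top, about 0.1 kg; lies on the large box. Origin: centre of its underside; x along its length, z up.
- large_box: Large closed wooden box with a sliding lid that stays shut (moves as one piece), 120 (x) x 62 (y) x 45 (z) mm, flat top, about 0.24 kg; the bottom of the stack, on the table. Origin: centre of its underside; x along its length, z up.
- slide: Chrome steel guitar slide: an upright open tube, 28 mm outer and 20 mm inner diameter, 60 mm tall, about 0.09 kg, put over the post of its stand (its lower end rests on the stand's base, 8 mm above the table). Origin: centre of its lower end; z along the tube, up.
- slide_stand: Light loose wooden stand (35 g): a round base 52 mm across and 8 mm thick with an upright post 14 mm in diameter that rises 40 mm above the base (its top 48 mm above the table). The slide must rise 40 mm to clear it. Origin: centre of its underside; z along the post.
- harmonica_mat: The harmonica's place: long narrow black rubber mat fixed to the table, 122 (x) x 47 (y) mm, 3 mm thick. Origin: centre of its underside (its top is 3 mm above it); x along its length.
- small_mat: The small box's place: oblong black rubber mat fixed to the table, 100 (x) x 64 (y) mm, 3 mm thick. Origin: centre of its underside; x along its length.
- large_mat: The large box's place: the biggest black rubber mat, fixed to the table, 140 (x) x 82 (y) mm, 3 mm thick. Origin: centre of its underside; x along its length.
- round_mat: The slide's place: round black rubber mat fixed to the table, 60 mm in diameter, 3 mm thick. Origin: centre of its underside.
- frog: Green glazed ceramic frog, about 60 mm across and 62 mm tall, standing loose on the table at the robot's left; a bystander. A grey plastic spring clip (about 80 x 30 x 22 mm, at the right edge of the work area) and a black nylon bridge spare (74 x 12 x 12 mm, beyond the work area) also lie on the table. Origin: centre of its underside.
Things that resemble listed ones, but are neither listed nor needed, are in the scene too. Leave any green look-alike of the small_box alone.

How it is judged:
By the outcome, as a careful person would: the job done as asked, in the order asked, and still so for the second after the job is handed in, with the robot touching nothing.
It also fails if it takes over 128 s, if anything falls off the work surface, if the arm or the gripper's body presses on something with over 40 N, if the wrist force passes 120 N, or if a joint passes its speed limit or range.

## Robot

A 6-joint arm with a two-finger parallel gripper is mounted at the origin on the work surface. World frame = base frame: x ahead of the robot, y to its left, z up, the work surface at z = 0. Lengths are in mm, angles in rad, forces in N, time in s.
With the tool pointing down it reaches from about 425 to 950 mm from the base axis. Payload 14.7 kg.
Tool frame: the origin (TCP) lies midway between the tips of the shut fingers; the grasp point (between the pads) lies 19 mm behind it; z points along the fingers, y is the line along which they close (so a half turn about z gives the same grasp; the last joint's range is limited). The gripper opens to 85 mm and grips with 20 to 120 N. Pads are 22 mm wide; open, the fingers measure 114 mm over their backs; the gripper's body (76 mm by 85 mm) begins 54 mm behind the grasp point. The pads swing forward as they close: fully open they stand 13 mm farther back than shut.
Start: joints at [-1.337, 0.48, 1.596, -0, 1.065, -0.047], TCP at [180.147, -624.531, 231.297] pointing down, gripper open.
Joint ranges: [-2.75, 2.75], [-0.82, 2.05], [0.23, 2.67], [-1.56, 4.7], [0.09, 2.69], [-2.92, 2.92]. Speed limits (rad/s): [1.89, 1.89, 2.39, 3.01, 3.01, 3.01].

## Interface

Orientations are given as [roll, pitch, yaw] about the fixed x, y, z axes, in that order (R = Rz(yaw) Ry(pitch) Rx(roll)).
In Python, from station import r gives the robot as it stands. The module is installed in compiled form; this text tells all that it offers.
- The arm moves only by the tool step_arm, never from a script. Its argument "commands" is a list of rows, each a list of 2 entries, a list of its own where there are three numbers: the shift along the tool's x, y, z in units of 40 mm (1.0 is 40 mm), then the turn about the tool's z in degrees. A call has 1 to 5 rows; each row is the pose to reach, as a shift and turn from the pose commanded when the call began, along the tool's axes at that moment; what a row does not reach only later rows make up. A row lasts 1/10 s, in which the tool goes at most 50 mm and 8.59 degrees, less where a joint would pass 70% of its speed; a pose out of reach is approached as far as the arm can. A call with a gripper value outside its range is refused whole. "jaw" is the closure, from -1 (fully open) to 1 (shut), set as the call begins (left out, the last holds). The fingers move at their own pace and stop on an object; the grip force is fixed at half the most. Time passes only in rows, so rows that repeat a pose let the fingers close. It gives the time, the measured TCP pose, the force, the opening and the grip force at its end, in the units of the state.
- r.read_state(): the state, without advancing time (a new reading comes with each control period).
- r.get_image(name): name is "scene" or "top" or "wrist"; returns the picture (400x640x3 uint8, blue, green, red); there is no depth.
- r.camera_model(name): a dict with "fov_y" (degrees; the focal length in pixels is half the picture's height over the tangent of half this angle, whatever the lens; pixels are square), "cx", "cy" (the principal point, pixels), "rvec" (rotation vector, rad) and "tvec" (3), from world to camera coordinates, as OpenCV has them. Camera axes: x right, y down, z forward; pixel columns grow to the right and rows downward; lengths in mm; the calibration is good to about 2 mm. A picture is of the moment at which its call begins: read the wrist's pose just before it. camera_model takes no time and is no camera call; for the wrist camera it gives the pose at the moment of the call.
- r.finish_job(): hands the job in; it is judged then, once.
The state is a dict: "time_s": time; "joints": joint angles; "dq": joint speeds; "joint_efforts": joint torques, N m; "ee_pos": TCP position; "orientation": TCP orientation; "wrist_force": force on the tool from outside, world axes, zero at the start; "ft_torque": the same for the moment, N m; "width": opening from 0.0 (shut) to 1.0 (fully open); "finger_force": force on a finger pad.
Only numpy, scipy, OpenCV 4.12 (cv2) and the standard library are available. Lean on these libraries where they do the work, as an engineer would, in place of code of your own. Each camera call takes 0.05 s, during which the arm holds its last target. There are 200 camera calls.

## Working session

There is one attempt and no reset: what is moved stays moved. The work goes in short steps, Python scripts to look and compute and a tool call to move; the robot and the scene stay as the last step left them, time stands still between calls to the robot, and variables do not carry over. Pictures are saved under pics/ and viewed, at most 14 in all, crops included, and the job is handed in when it is done.

Besides the shell and the picture viewer there is one more tool, called after ">>>" as name(argument=value, ...) on one line, values as JSON. step_arm: Moves the arm, as the interface text tells. Its arguments: {"type":"object","properties":{"commands":{"type":"array"},"jaw":{"type":"number"}},"required":["commands"]}

```bash
mkdir -p pics; ls
cat > h.py <<'E'
import numpy as np, cv2
from station import r
def cam(n):
    m=r.camera_model(n); f=200/np.tan(np.radians(m['fov_y'])/2)
    return dict(K=np.array([[f,0,m['cx']],[0,f,m['cy']],[0,0,1.]]),R=cv2.Rodrigues(np.array(m['rvec'],float))[0],rv=np.array(m['rvec'],float),t=np.array(m['tvec'],float).reshape(3))
def ray(c,px,z):
    px=np.atleast_2d(np.array(px,float)); d=np.c_[px,np.ones(len(px))]@np.linalg.inv(c['K']).T@c['R']
    o=-c['R'].T@c['t']; s=(z-o[2])/d[:,2]; return (o+d*s[:,None])[:,:2]
def proj(c,P): return cv2.projectPoints(np.array(P,float).reshape(-1,1,3),c['rv'],c['t'],c['K'],None)[0].reshape(-1,2)
E
python3 - <<'E'
from h import *
import pickle
for n in ['scene','top','wrist']:
    im=r.get_image(n); cv2.imwrite(f'pics/{n}0.png',im); m=r.camera_model(n); print(n,m)
print(r.read_state())
E
```

```text
pics
scene {'fov_y': 53.089049469443665, 'cx': 319.325657941534, 'cy': 196.4934679279353, 'rvec': array([ 0.79144227,  2.77846249, -0.79873839]), 'tvec': array([ 397.19786091, -213.97646101, 1185.10204847])}
top {'fov_y': 52.04628260625782, 'cx': 324.45029775072777, 'cy': 200.4340179262267, 'rvec': array([ 2.18537156, -2.18140348,  0.08574347]), 'tvec': array([  38.27197018,  496.1231011 , 1035.89970955])}
wrist {'fov_y': 60.14754414058704, 'cx': 317.9156128413112, 'cy': 197.2050124709684, 'rvec': array([-2.30433819,  1.73474454,  0.27250123]), 'tvec': array([-648.2361105 ,  -40.6005722 ,  381.96205474])}
{'time_s': 0.15, 'joints': array([-1.33659402e+00,  4.80699303e-01,  1.59670242e+00,  3.93547292e-05,
        1.06510311e+00, -4.66011144e-02]), 'dq': array([ 0.00123716, -0.00314971, -0.00162011,  0.00031921,  0.00077675,
       -0.000134  ]), 'joint_efforts': array([ 1.75342735e-03, -9.51149368e+01, -4.30456495e+01,  1.88439863e-04,
        8.02498776e-03, -5.15980389e-05]), 'ee_pos': array([ 180.09568966, -624.24278762,  230.82230323]), 'orientation': array([-3.14068307e+00, -7.68675476e-05,  2.80784303e-01]), 'wrist_force': array([-1.1997248 ,  0.47328204,  0.55756407]), 'ft_torque': array([0.01393456, 0.00845151, 0.01167444]), 'finger_force': 0.0, 'width': 1.0016348168469857}
```

View pics/scene0.png

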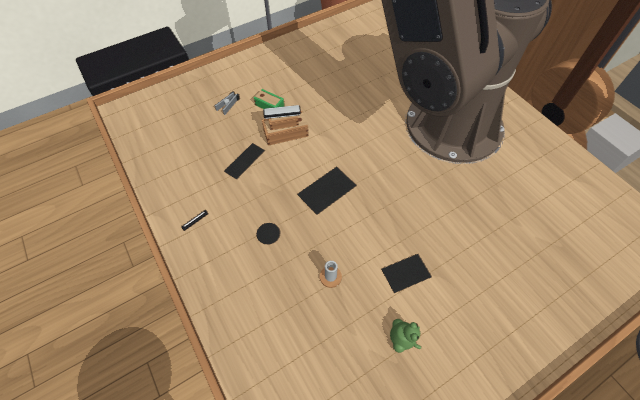

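View pics/top0.png

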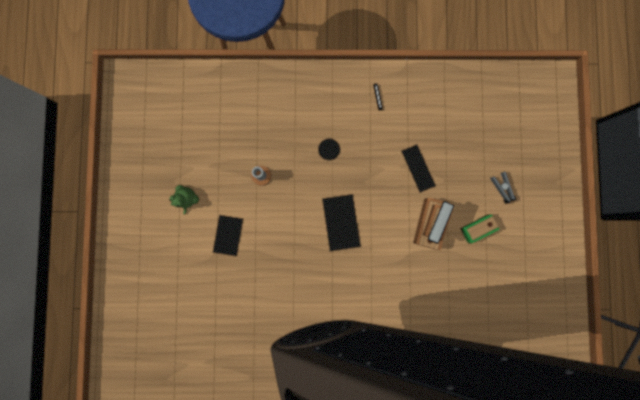

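The scene view shows the stack near (285,125), with the green look-alike at (268,100). The harmonica mat is at (245,160), large mat (327,190), round mat (268,233), slide (330,272), small mat (406,273) and frog (405,335). The top view agrees: harmonica (440,222), mats (418,168), (341,222), (228,235) and (329,149), slide (259,174).

```bash
cat >> h.py <<'E'
def mats(n,im,z=3,thr=60,amin=200):
    c=cam(n); m=(im.max(2)<thr).astype(np.uint8); out=[]
    for k in cv2.findContours(m,cv2.RETR_EXTERNAL,cv2.CHAIN_APPROX_NONE)[0]:
        if cv2.contourArea(k)<amin: continue
        w=ray(c,k.reshape(-1,2),z).astype(np.float32); (cc,s,a)=cv2.minAreaRect(w)
        if s[0]<s[1]: s=s[::-1]; a+=90
        if s[0]<200: out.append((np.round(cc,1),np.round(s,1),round(((a+90)%180)-90,1)))
    return out
E
python3 - <<'E'
from h import *
for n in ['scene','top']:
    im=cv2.imread(f'pics/{n}0.png'); print(n)
    for o in mats(n,im): print(o)
c=cam('top'); print('harm',ray(c,[[440,222]],97),'slide',ray(c,[[258,171]],68),'stand',ray(c,[262,177],8))
c=cam('scene'); print('harm',ray(c,[[283,112]],97),'slide',ray(c,[[331,265]],68),'stand',ray(c,[330,278],8))
im=cv2.imread('pics/top0.png')[140:270,380:530]; cv2.imwrite('pics/c1.png',cv2.resize(im,None,fx=5,fy=4.5,interpolation=cv2.INTER_CUBIC)[:600])
# wrist cam geometry relative to TCP
c=cam('wrist'); print(-c['R'].T@c['t'], c['R'])
E
```

```text
scene
(array([409.2, 291.9]), array([96.6, 61.9]), -8.7)
(array([636.1,  28.8]), array([56. , 52.3]), 61.4)
(array([442.8,  -2.8]), array([136.8,  79.1]), 8.4)
(array([ 585.7, -205.7]), array([119.3,  43.9]), 23.6)
top
(array([ 232.2, -644.7]), array([141.5,  14.5]), 0.3)
(array([406.7, 290.5]), array([94.7, 59.5]), -8.8)
(array([440.6,  -3.9]), array([135.2,  77.1]), 8.3)
(array([ 583.2, -207.4]), array([117.1,  42.4]), 23.1)
(array([633.5,  27.4]), array([52.7, 52.6]), -44.6)
harm [[ 439.20749049 -235.2777613 ]] slide [[564.82788739 203.37274559]] stand [[557.97981283 202.40494683]]
harm [[ 442.66873779 -225.06548936]] slide [[562.99271333 205.57449737]] stand [[568.08919512 211.25325007]]
[ 253.49729742 -602.60088672  374.65285826] [[ 0.27616797 -0.96110615 -0.00249601]
 [-0.9155821  -0.26387497  0.3034459 ]
 [-0.29230235 -0.08151673 -0.9528454 ]]
```

View pics/wrist0.png

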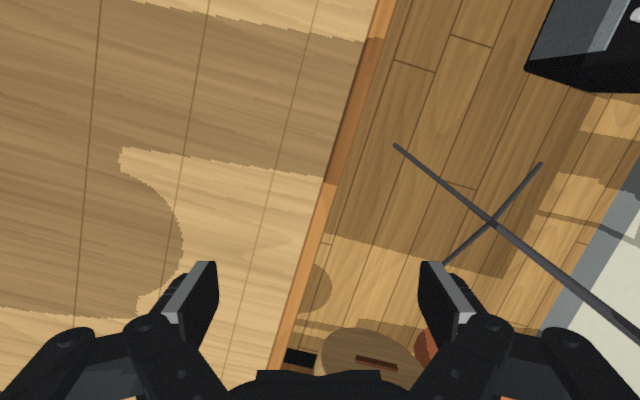

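The wrist view shows the open fingers and the table edge. The camera sits ahead of the TCP along tool +x. Next I move over the stack.

>>> step_arm(commands=[[[0.9,-0.77,-0.2],0],[[1.8,-1.54,-0.4],0],[[2.7,-2.3,-0.6],0],[[3.6,-3.08,-0.8],0],[[4.5,-3.85,-1.0],0]])

```text
time_s: 0.65
ee_pos: [311.0, -424.9, 271.5]
orientation: [-3.141, -0.0, 0.28]
wrist_force: [1.0, 0.7, 0.5]
width: 1.001
finger_force: 0.0
```

>>> step_arm(commands=[[[0.9,-0.77,0],7.5],[[1.8,-1.54,0],15],[[2.7,-2.3,0],22.5],[[3.6,-3.08,0],30],[[4.45,-3.85,0],37]])

```text
time_s: 1.15
ee_pos: [432.4, -239.9, 271.3]
orientation: [3.142, -0.0, -0.35]
wrist_force: [0.5, 0.1, -0.1]
width: 1.001
finger_force: 0.0
```

>>> step_arm(commands=[[[0,0,0],0],[[0,0,0],0]])

```text
time_s: 1.35
ee_pos: [432.0, -240.6, 271.2]
orientation: [3.142, 0.0, -0.341]
wrist_force: [0.4, -0.2, 0.8]
width: 1.0
finger_force: 0.0
```

Run:
```python
from h import *
s=r.read_state(); print(s['time_s'],s['ee_pos'],s['orientation'])
im=r.get_image('wrist'); cv2.imwrite('pics/w1.png',im)
c=cam('wrist'); import pickle; pickle.dump(c,open('w1.pkl','wb'))
```

```text
1.35 [ 432.03086612 -240.57997794  271.20312609] [ 3.14154108e+00  2.84190807e-04 -3.41231132e-01]
```

View pics/w1.png

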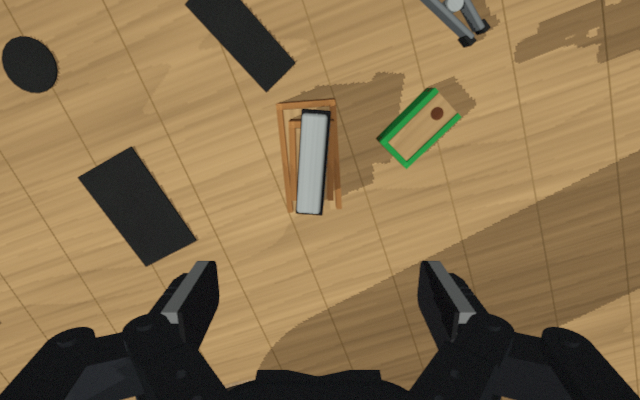

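The wrist view shows the harmonica with its top corners near (303,110), (330,110), (322,215) and (296,213). Under it are the small box and large box edges, with the large box's far top edge at (277,103)–(335,100). The green look-alike is at (420,128).

```bash
cat >> h.py <<'E'
def rect(c,k,z):
    w=ray(c,k.reshape(-1,2),z).astype(np.float32); (cc,s,a)=cv2.minAreaRect(w)
    if s[0]<s[1]: s=s[::-1]; a+=90
    return np.round(cc,1),np.round(s,1),round(((a+90)%180)-90,1)
def blob(im,mask,roi):
    x0,y0,x1,y1=roi; m=np.zeros(mask.shape,np.uint8); m[y0:y1,x0:x1]=mask[y0:y1,x0:x1]
    m=cv2.morphologyEx(m,cv2.MORPH_OPEN,np.ones((3,3),np.uint8))
    return max(cv2.findContours(m,cv2.RETR_EXTERNAL,cv2.CHAIN_APPROX_NONE)[0],key=cv2.contourArea)
def go(tx,ty,tz,yaw=None,pose=None):
    s=r.read_state(); p=s['ee_pos']; a=s['orientation'][2]; d=np.array([tx,ty])-p[:2]
    ux=np.cos(a)*d[0]+np.sin(a)*d[1]; uy=np.sin(a)*d[0]-np.cos(a)*d[1]
    t=0 if yaw is None else -((yaw-np.degrees(a)+90)%180-90)
    print('go units',np.round([ux/40,uy/40,(p[2]-tz)/40],3),'turn',round(t,2),'t',s['time_s'])
E
python3 - <<'E'
from h import *; import pickle
im=cv2.imread('pics/w1.png'); c=pickle.load(open('w1.pkl','rb'))
hsv=cv2.cvtColor(im,cv2.COLOR_BGR2HSV)
g=((hsv[...,1]<60)&(hsv[...,2]>90)).astype(np.uint8)
k=blob(im,g,(280,90,345,225)); print('gray',cv2.boundingRect(k),rect(c,k,97))
print('hand',rect(c,np.array([[303,109],[330,110],[322,215],[296,213]],float),97))
print('large edge',ray(c,[[277,103],[335,100],[291,211],[341,208]],45))
print('small edge',ray(c,[[291,121],[293,190]],77))
for o in mats('wrist',im): print(o)
cr=im[85:230,260:480]; cv2.imwrite('pics/c2.png',cv2.resize(cr,(792,522),interpolation=cv2.INTER_CUBIC))
E
```

```text
gray (296, 113, 31, 101) (array([ 439.7, -236.7]), array([95.4, 23.2]), -23.9)
hand (array([ 440.4, -239.2]), array([100.5,  25.6]), -24.3)
large edge [[ 502.90832085 -221.45704038]
 [ 485.55254661 -278.93860545]
 [ 387.04918874 -192.45170982]
 [ 371.36188604 -247.2730452 ]]
small edge [[ 482.93434009 -231.92020234]
 [ 417.73592695 -209.05195985]]
(array([440.9,  -2.8]), array([138.8,  81.5]), 8.3)
(array([634.4,  28.9]), array([59.1, 56.4]), 70.3)
(array([ 583.5, -206.4]), array([120.7,  45.9]), 23.0)
```

View pics/c2.png

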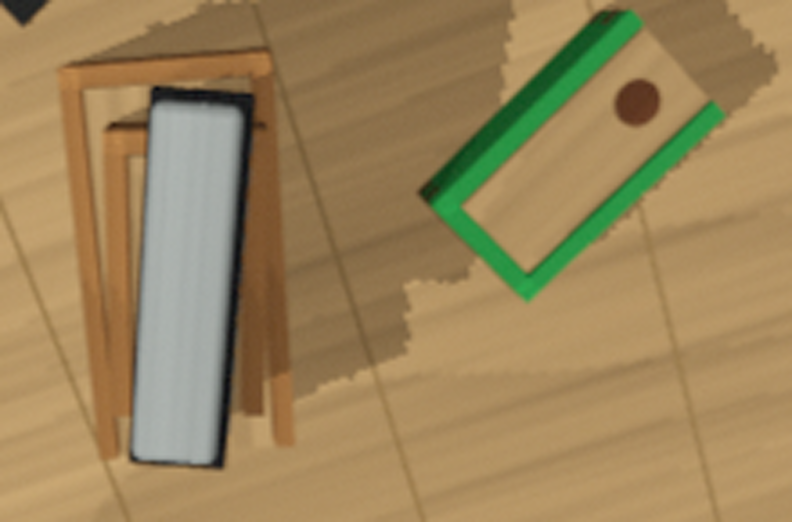

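The crop confirms the harmonica at (302,109), (331,111), (322,215) and (296,213). The large box's top outline is at about (277,103), (335,99) and (341,208), and the small box's left edge is at (290,121).

Run:
```python
from h import *; import pickle
c=pickle.load(open('w1.pkl','rb'))
f=lambda L:np.array(L)/3.6+[260,85]
H=f([[152,88],[254,95],[222,467],[131,462]]); print(rect(c,H,97)); print(ray(c,H,97))
print('L',ray(c,f([[60,67],[270,48],[108,459],[292,445]]),45)); print('S',ray(c,f([[105,124],[118,415]]),77))
print('green',ray(c,f([[425,195],[528,300]]),40))
go(440,-238.5,110,-24.2)
```

```text
(array([ 439.8, -238.8]), array([99.4, 25.4]), -23.8)
[[ 490.2438649  -247.11587144]
 [ 480.1252717  -270.4226999 ]
 [ 389.67517465 -230.00242823]
 [ 399.37604907 -207.11313211]]
L [[ 502.45646113 -220.90557241]
 [ 487.11862694 -279.47162109]
 [ 385.73214812 -190.72299989]
 [ 370.62058702 -247.1582557 ]]
S [[ 484.8911046  -230.78941146]
 [ 407.4886855  -204.88951386]]
green [[ 431.01823496 -309.79243233]
 [ 389.40223998 -330.44671545]]
go units [ 0.173 -0.139  4.03 ] turn 4.59 t 1.4
```

>>> step_arm(commands=[[[0.1,-0.08,1.1],2.3],[[0.17,-0.14,2.2],4.6],[[0.17,-0.14,3.3],4.6],[[0.17,-0.14,4.0],4.6],[[0.17,-0.14,4.0],4.6]])

```text
time_s: 1.9
ee_pos: [437.3, -238.3, 108.2]
orientation: [-3.141, 0.006, -0.426]
wrist_force: [0.1, 0.1, 0.2]
width: 1.002
finger_force: 0.0
```

>>> step_arm(commands=[[[0,0,0.4],0],[[0,0,0.78],0],[[0,0,0.78],0]])

```text
time_s: 2.2
ee_pos: [439.5, -239.2, 80.2]
orientation: [-3.142, 0.001, -0.425]
wrist_force: [-0.3, 0.2, 1.1]
width: 1.002
finger_force: 0.0
```

Close, then lift a little.

>>> step_arm(commands=[[[0,0,0],0],[[0,0,0],0],[[0,0,0],0],[[0,0,0],0],[[0,0,0],0]], jaw=1)

```text
time_s: 2.7
ee_pos: [440.4, -238.5, 80.9]
orientation: [-3.142, -0.001, -0.425]
wrist_force: [-0.2, 2.7, 12.2]
width: 0.303
finger_force: 58.3
```

>>> step_arm(commands=[[[0,0,0],0],[[0,0,0],0],[[0,0,0],0]])

```text
time_s: 3.0
ee_pos: [440.3, -238.5, 80.9]
orientation: [-3.142, -0.001, -0.425]
wrist_force: [-0.8, 2.9, 13.2]
width: 0.304
finger_force: 58.4
```

>>> step_arm(commands=[[[0,0,-0.25],0],[[0,0,-0.75],0],[[0,0,-1.5],0],[[0,0,-2.3],0],[[0,0,-2.3],0]])

```text
time_s: 3.5
ee_pos: [441.8, -239.6, 176.2]
orientation: [3.141, -0.006, -0.425]
wrist_force: [-0.0, 0.1, -1.7]
width: 0.3
finger_force: 59.9
```

Run:
```python
from h import *; import pickle
im=r.get_image('wrist'); cv2.imwrite('pics/w2.png',im); pickle.dump(cam('wrist'),open('w2.pkl','wb'))
s=r.read_state(); print(s['ee_pos'],s['width']); go(583.8,-206.5,180,23.2)
```

```text
[ 441.0588945  -239.16537024  174.30111823] 0.3015407495451923
go units [ 2.915 -2.215 -0.142] turn -47.54 t 3.55
```

View pics/w2.png

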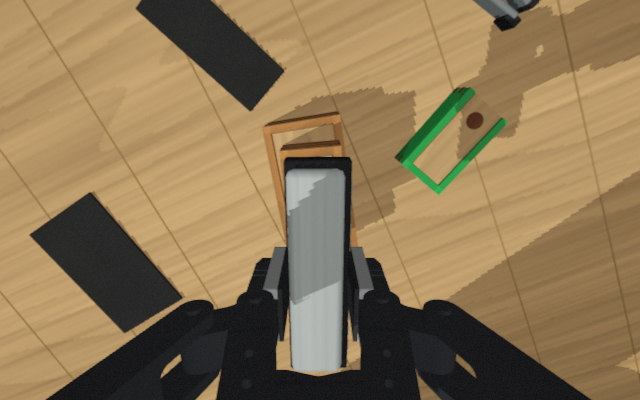

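The harmonica is held straight between the pads, its front end at (318,157). The stack beneath is undisturbed.

Run:
```python
from h import *; import pickle
c=pickle.load(open('w2.pkl','rb')); p=np.array([441.06,-239.17]); a=-.425
for q in ([287,158],[350,158]):
    d=ray(c,q,174.3-3.9+20)[0]-p; print('tool x,y',np.cos(a)*d[0]+np.sin(a)*d[1],np.sin(a)*d[0]-np.cos(a)*d[1])
f=lambda L:ray(c,L,45); print('L',f([[263,128],[340,113]])); print('S',ray(c,[[281,148],[341,143]],77))
```

```text
tool x,y 51.00097522402707 -11.345515013346045
tool x,y 50.989214983113186 12.299292028419554
L [[ 500.98870811 -219.18917135]
 [ 486.63277406 -278.46913878]]
S [[ 484.50424694 -230.43503494]
 [ 470.34688535 -270.15849574]]
```

>>> step_arm(commands=[[[0.5,-0.4,0],-8],[[1.1,-0.85,0],-16],[[1.7,-1.3,0],-24],[[2.3,-1.75,0],-32],[[2.91,-2.21,0],-40]])

```text
time_s: 4.05
ee_pos: [582.9, -205.3, 171.0]
orientation: [-3.14, 0.001, 0.279]
wrist_force: [0.2, -0.6, -1.5]
width: 0.302
finger_force: 59.8
```

>>> step_arm(commands=[[[0,0,0],-7.5],[[0,0,0],-7.5],[[0,0,0],-7.5]])

```text
time_s: 4.35
ee_pos: [581.5, -205.7, 171.2]
orientation: [-3.14, 0.001, 0.4]
wrist_force: [0.3, 0.3, -2.1]
width: 0.301
finger_force: 59.8
```

Run:
```python
from h import *
go(583.8,-206.5,40,23.2)
```

```text
go units [0.044 0.04  3.28 ] turn -0.28 t 4.35
```

>>> step_arm(commands=[[[0.04,0.04,1.0],-0.3],[[0.04,0.04,2.0],-0.3],[[0.04,0.04,3.0],-0.3],[[0.04,0.04,3.5],-0.3],[[0.04,0.04,3.5],-0.3]])

```text
time_s: 4.85
ee_pos: [581.8, -206.2, 29.2]
orientation: [-3.138, 0.004, 0.405]
wrist_force: [-0.6, -0.4, -0.8]
width: 0.297
finger_force: 59.8
```

>>> step_arm(commands=[[[0,0,0.2],0],[[0,0,0.35],0],[[0,0,0.45],0],[[0,0,0.45],0]])

```text
time_s: 5.25
ee_pos: [584.6, -206.8, 14.3]
orientation: [3.141, -0.0, 0.409]
wrist_force: [0.1, 0.4, -1.2]
width: 0.302
finger_force: 59.8
```

>>> step_arm(commands=[[[0,0,0.05],0],[[0,0,0.1],0],[[0,0,0.14],0],[[0,0,0.14],0]])

```text
time_s: 5.65
ee_pos: [584.5, -206.7, 8.3]
orientation: [-3.141, 0.0, 0.409]
wrist_force: [-0.3, -0.2, -2.4]
width: 0.302
finger_force: 59.8
```

>>> step_arm(commands=[[[0,0,0.02],0],[[0,0,0.04],0],[[0,0,0.04],0]])

```text
time_s: 5.95
ee_pos: [584.6, -206.8, 7.0]
orientation: [3.142, -0.0, 0.409]
wrist_force: [-1.2, 0.9, 0.4]
width: 0.297
finger_force: 60.0
```

>>> step_arm(commands=[[[0,0,0],0],[[0,0,0],0],[[0,0,0],0],[[0,0,0],0]], jaw=-0.1)

```text
time_s: 6.35
ee_pos: [584.6, -206.8, 6.9]
orientation: [3.142, -0.0, 0.409]
wrist_force: [0.0, -0.2, -0.2]
width: 0.548
finger_force: 0.0
```

>>> step_arm(commands=[[[0,0,-0.5],0],[[0,0,-1.5],0],[[0,0,-2.7],0],[[0,0,-3.9],0],[[0,0,-4.5],0]])

```text
time_s: 6.85
ee_pos: [585.9, -207.3, 191.2]
orientation: [3.138, -0.003, 0.409]
wrist_force: [0.4, -0.8, -0.5]
width: 0.55
finger_force: 0.0
```

Run:
```python
from h import *
for n in ['top']:
    im=r.get_image(n); cv2.imwrite(f'pics/{n}1.png',im)
go(439.2,-238.7,170,-18.3)
im=r.get_image('wrist'); cv2.imwrite('pics/w3.png',im)
```

```text
go units [-3.699 -0.762  0.592] turn 41.75 t 6.9
```

View pics/w3.png

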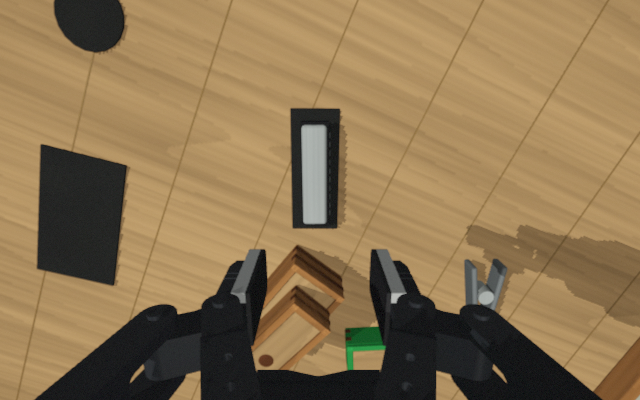

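The harmonica lies centred lengthwise on its mat, around (315,172). Now for the small box.

>>> step_arm(commands=[[[-0.75,-0.15,0],8.4],[[-1.5,-0.3,0],16.8],[[-2.25,-0.45,0],25.2],[[-3.0,-0.6,0],33.6],[[-3.7,-0.76,0.2],41.8]], jaw=-1)

```text
time_s: 7.45
ee_pos: [435.5, -237.9, 178.7]
orientation: [3.141, -0.0, -0.326]
wrist_force: [-0.2, -0.6, -1.3]
width: 1.0
finger_force: 0.0
```

>>> step_arm(commands=[[[0,0,0],0],[[0,0,0],0]])

```text
time_s: 7.65
ee_pos: [436.3, -237.9, 178.5]
orientation: [-3.141, 0.001, -0.32]
wrist_force: [-0.4, 0.5, -0.7]
width: 1.002
finger_force: 0.0
```

Run:
```python
from h import *; import pickle
im=r.get_image('wrist'); cv2.imwrite('pics/w4.png',im); pickle.dump(cam('wrist'),open('w4.pkl','wb'))
go(439.2,-238.7,50,-18.3)
cv2.imwrite('pics/c4.png',cv2.resize(im[80:300,200:440],(720,600),fx=0,fy=0))
```

```text
go units [5.700e-02 1.000e-03 3.217e+00] turn 0.02 t 7.7
```

View pics/w4.png

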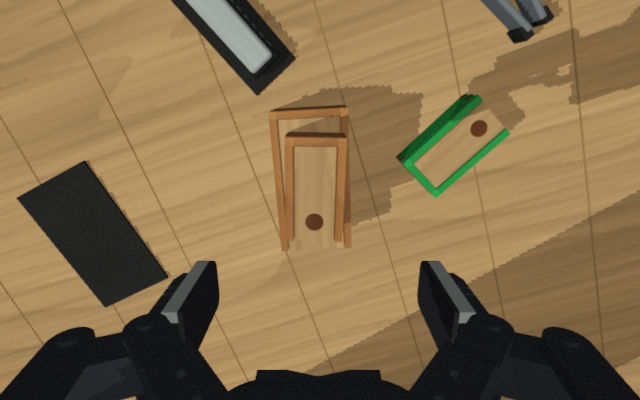

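The small box's top is clear: far corners at (286,138) and (347,137), near edge at row ~250. The large box is skewed slightly beneath it.

Run:
```python
from h import *; import pickle
c=pickle.load(open('w4.pkl','rb'))
a=ray(c,[[286,138],[347,137],[290,250],[340,248]],77); print(a,a.mean(0))
print('L',ray(c,[[270,112],[348,107]],45))
```

```text
[[ 484.0698688  -229.50387688]
 [ 471.17830035 -270.68258199]
 [ 400.80758282 -202.62055669]
 [ 390.16055155 -240.39119203]] [ 436.55407588 -235.7995519 ]
L [[ 503.71773518 -220.24406294]
 [ 488.16334375 -279.24391865]]
```

>>> step_arm(commands=[[[0.06,0,0.7],0],[[0.06,0,1.6],0],[[0.06,0,2.3],0],[[0.06,0,2.5],0],[[0.06,0,2.5],0]])

```text
time_s: 8.2
ee_pos: [439.1, -238.1, 78.0]
orientation: [-3.141, 0.002, -0.319]
wrist_force: [1.2, 0.1, 1.1]
width: 1.002
finger_force: 0.0
```

>>> step_arm(commands=[[[0,0,0.3],0],[[0,0,0.6],0],[[0,0,0.6],0]])

```text
time_s: 8.5
ee_pos: [438.7, -238.3, 54.0]
orientation: [-3.141, 0.001, -0.32]
wrist_force: [-0.7, 0.4, -0.1]
width: 0.998
finger_force: 0.0
```

>>> step_arm(commands=[[[0,0,0],0],[[0,0,0],0],[[0,0,0],0],[[0,0,0],0],[[0,0,0],0]], jaw=1)

```text
time_s: 9.0
ee_pos: [439.2, -238.7, 55.6]
orientation: [3.141, -0.001, -0.32]
wrist_force: [-1.6, 2.6, 9.4]
width: 0.5
finger_force: 61.0
```

>>> step_arm(commands=[[[0,0,-0.25],0],[[0,0,-0.75],0],[[0,0,-1.5],0],[[0,0,-2.3],0],[[0,0,-2.3],0]])

```text
time_s: 9.5
ee_pos: [440.9, -239.8, 151.0]
orientation: [3.14, -0.006, -0.32]
wrist_force: [0.9, 0.0, -0.6]
width: 0.501
finger_force: 61.3
```

Run:
```python
from h import *
print('frog',ray(cam('top'),[183,197],40)); go(500,20,150,0)
im=r.get_image('wrist'); cv2.imwrite('pics/w5.png',im)
```

```text
frog [[502.45171163 396.1438649 ]]
go units [-0.641 -6.63   0.026] turn -18.35 t 9.5
```

View pics/w5.png

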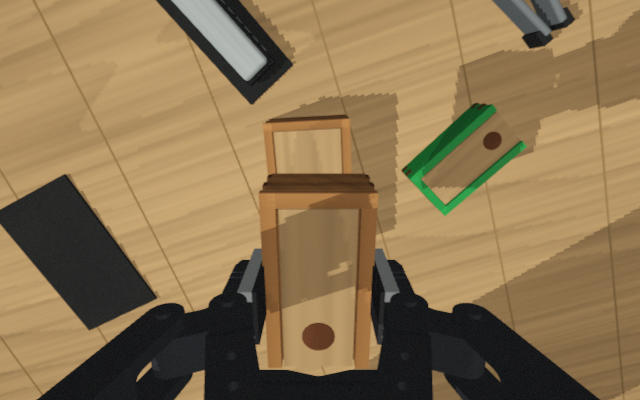

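The small box is held squarely. The large box, seen at (265–350,120), is unmoved.

>>> step_arm(commands=[[[0.2,-1.15,-0.3],-3],[[0.2,-2.35,-0.5],-6],[[0.1,-3.5,-0.5],-9],[[-0.2,-4.7,-0.5],-9],[[-0.5,-5.9,-0.5],-9]])

```text
time_s: 10.05
ee_pos: [493.8, -6.4, 166.3]
orientation: [3.142, 0.001, -0.164]
wrist_force: [1.3, -0.4, -1.4]
width: 0.501
finger_force: 61.4
```

Run:
```python
from h import *
print(r.read_state()['ee_pos']);go(408,291.2,160,-8.75)
```

```text
[493.80369389  -6.43186601 166.29724067]
go units [-3.328 -6.992  0.157] turn -0.62 t 10.05
```

>>> step_arm(commands=[[[-0.3,-1.1,0],-0.6],[[-0.7,-2.2,0],-0.6],[[-1.2,-3.3,0],-0.6],[[-1.7,-4.3,0],-0.6],[[-2.2,-5.3,0],-0.6]])

```text
time_s: 10.55
ee_pos: [440.6, 216.7, 166.2]
orientation: [3.141, 0.001, -0.153]
wrist_force: [0.9, 0.1, -0.1]
width: 0.502
finger_force: 61.4
```

>>> step_arm(commands=[[[-0.6,-0.85,0],0],[[-1.1,-1.65,0],0],[[-1.1,-1.65,0],0],[[-1.1,-1.65,0],0]])

```text
time_s: 10.95
ee_pos: [407.6, 287.5, 166.2]
orientation: [3.141, 0.001, -0.151]
wrist_force: [0.3, -0.4, -0.7]
width: 0.501
finger_force: 61.5
```

Run:
```python
from h import *
print(r.read_state()['ee_pos']);im=r.get_image('wrist');cv2.imwrite('pics/w6.png',im)
for o in mats('wrist',im): print(o)
im=r.get_image('top');cv2.imwrite('pics/t6.png',im)
go(408,291.2,20,-8.75)
```

```text
[407.60370329 287.4705041  166.24457421]
(array([433.2, 287.7]), array([62.9, 46.6]), 81.3)
(array([437.1,  22.1]), array([138.8,  33. ]), 8.0)
go units [-0.028 -0.118  3.662] turn -0.01 t 11.05
```

>>> step_arm(commands=[[[-0.03,-0.12,1.0],0],[[-0.03,-0.12,2.0],0],[[-0.03,-0.12,3.0],0],[[-0.03,-0.12,3.4],0],[[-0.03,-0.12,3.4],0]])

```text
time_s: 11.55
ee_pos: [407.1, 290.0, 28.7]
orientation: [3.139, 0.003, -0.155]
wrist_force: [-0.9, 0.4, -0.7]
width: 0.502
finger_force: 61.5
```

>>> step_arm(commands=[[[0,0,0.1],0],[[0,0,0.2],0],[[0,0,0.3],0],[[0,0,0.3],0]])

```text
time_s: 11.95
ee_pos: [408.2, 292.1, 19.1]
orientation: [-3.141, -0.0, -0.153]
wrist_force: [0.3, -0.5, -0.6]
width: 0.501
finger_force: 61.5
```

>>> step_arm(commands=[[[0,0,0.04],0],[[0,0,0.08],0],[[0,0,0.1],0],[[0,0,0.1],0]])

```text
time_s: 12.35
ee_pos: [407.9, 292.1, 14.8]
orientation: [3.142, 0.0, -0.153]
wrist_force: [0.2, -0.6, -0.5]
width: 0.506
finger_force: 61.5
```

>>> step_arm(commands=[[[0,0,0.02],0],[[0,0,0.02],0]])

```text
time_s: 12.55
ee_pos: [408.0, 292.1, 14.0]
orientation: [3.142, 0.0, -0.153]
wrist_force: [1.0, 0.2, -0.7]
width: 0.5
finger_force: 61.5
```

>>> step_arm(commands=[[[0,0,0.02],0],[[0,0,0.03],0],[[0,0,0.03],0]])

```text
time_s: 12.85
ee_pos: [408.0, 292.1, 13.6]
orientation: [-3.141, -0.0, -0.153]
wrist_force: [-3.6, -1.7, 19.6]
width: 0.497
finger_force: 63.9
```

>>> step_arm(commands=[[[0,0,-0.02],0],[[0,0,-0.02],0]])

```text
time_s: 13.05
ee_pos: [408.1, 292.1, 13.8]
orientation: [-3.141, -0.0, -0.153]
wrist_force: [-0.2, -0.0, -0.9]
width: 0.499
finger_force: 61.5
```

>>> step_arm(commands=[[[0,0,0],0],[[0,0,0],0],[[0,0,0],0],[[0,0,0],0]], jaw=-0.5)

```text
time_s: 13.45
ee_pos: [408.0, 292.1, 13.6]
orientation: [3.141, 0.0, -0.153]
wrist_force: [0.3, 0.6, 0.2]
width: 0.753
finger_force: 0.0
```

>>> step_arm(commands=[[[0,0,-0.5],0],[[0,0,-1.5],0],[[0,0,-2.7],0],[[0,0,-3.6],0],[[0,0,-3.6],0]])

```text
time_s: 13.95
ee_pos: [410.2, 293.5, 162.2]
orientation: [-3.137, -0.006, -0.153]
wrist_force: [0.2, 0.4, -0.6]
width: 0.749
finger_force: 0.0
```

Run:
```python
from h import *
im=r.get_image('wrist');cv2.imwrite('pics/w7.png',im)
print(r.read_state()['ee_pos']); go(480,0,160,-14.5)
```

```text
[409.28016686 292.88226433 159.986672  ]
go units [ 2.861  6.968 -0.   ] turn 5.75 t 14.0
```

View pics/w7.png

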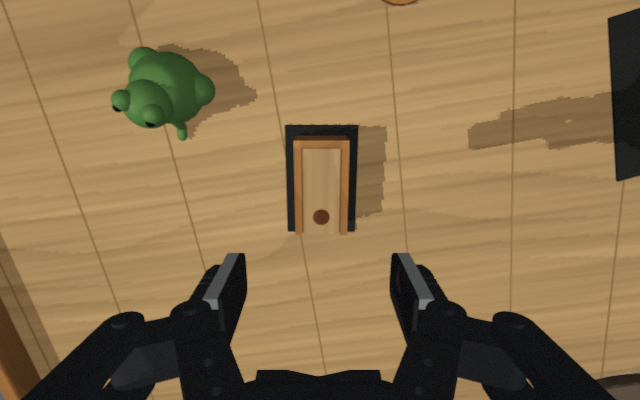

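The small box sits on its mat, far edge at row ~137–140 against the mat's at 125. I'll check the lengthwise margin numerically.

Run:
```python
from h import *
im=cv2.imread('pics/w7.png'); c=cam('wrist')
u=np.array([np.cos(-.153),np.sin(-.153)]); v=np.array([-u[1],u[0]])
for n,L,z in (('mat far',[[286,125],[358,125]],3),('mat near',[[290,231],[356,231]],3),('box far',[[293,138],[350,138],[293,148],[350,148]],35),('box near',[[297,234],[345,234]],35)):
    w=ray(c,L,z); print(n,np.round(w@u,1),np.round(w@v,1))
```

```text
mat far [405.7 405.7] [380.2 318.5]
mat near [307.3 307.4] [379.3 317. ]
box far [399.  399.  391.2 391.2] [372.  327.8 372.2 327.6]
box near [318.3 318.3] [370.4 329.9]
```

>>> step_arm(commands=[[[0.6,1.0,0],0],[[1.2,2.1,0],0],[[1.8,3.2,0],0],[[2.2,4.3,0],2],[[2.5,5.4,0],4]], jaw=-1)

```text
time_s: 14.5
ee_pos: [473.8, 61.4, 156.5]
orientation: [3.141, 0.001, -0.224]
wrist_force: [0.2, -0.3, -0.5]
width: 0.997
finger_force: 0.0
```

Run:
```python
from h import *
print(r.read_state()['ee_pos']); go(436.5,-234.6,160,-14.5)
```

```text
[473.77734081  61.38002423 156.49996918]
go units [ 0.734  7.422 -0.088] turn 1.67 t 14.5
```

Margins are 7–11 mm on every side. On to the large box.

>>> step_arm(commands=[[[0.3,1.1,0],0.8],[[0.5,2.2,0],1.7],[[0.7,3.3,0],1.7],[[0.8,4.4,0],1.7],[[0.8,5.5,0],1.7]])

```text
time_s: 15.0
ee_pos: [455.8, -159.9, 156.5]
orientation: [-3.141, 0.001, -0.252]
wrist_force: [0.5, -0.0, -0.4]
width: 0.995
finger_force: 0.0
```

>>> step_arm(commands=[[[0,1.0,0],0],[[0,1.9,0],0],[[0,1.9,0],0],[[0,1.9,0],0]])

```text
time_s: 15.4
ee_pos: [436.7, -232.1, 156.5]
orientation: [-3.141, 0.002, -0.254]
wrist_force: [-0.6, -0.2, 0.6]
width: 0.998
finger_force: 0.0
```

Run:
```python
from h import *; import pickle
print(r.read_state()['ee_pos']); im=r.get_image('wrist');cv2.imwrite('pics/w8.png',im);pickle.dump(cam('wrist'),open('w8.pkl','wb'))
go(436.5,-234.6,20,-14.5)
```

```text
[ 436.72433889 -232.12335792  156.54022041]
go units [0.008 0.081 3.418] turn 0.0 t 15.45
```

View pics/w8.png

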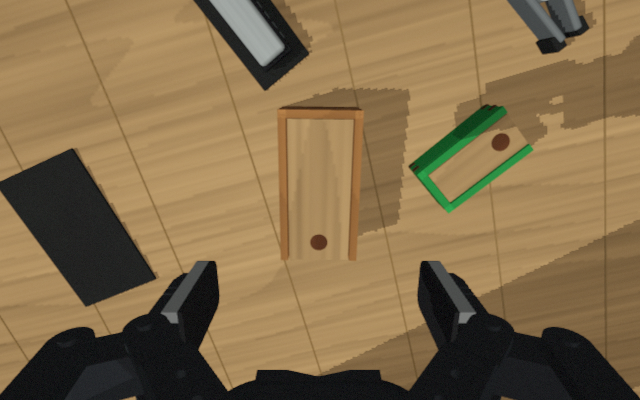

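The large box has its far corners at (277,110) and (363,110) and near corners at (281,260) and (355,260). It's square to the tool and clear of the green box.

Run:
```python
from h import *; import pickle
c=pickle.load(open('w8.pkl','rb'))
a=ray(c,[[277,110],[363,110],[281,260],[355,260]],45); print(a,a.mean(0))
```

```text
[[ 502.93733562 -217.70573395]
 [ 487.42012484 -277.51017385]
 [ 386.78134157 -186.44480586]
 [ 371.53237793 -245.56527175]] [ 437.16779499 -231.80649635]
```

>>> step_arm(commands=[[[0.01,0.08,0.9],0],[[0.01,0.08,1.8],0],[[0.01,0.08,2.5],0],[[0.01,0.08,2.5],0]])

```text
time_s: 15.85
ee_pos: [435.4, -232.6, 54.7]
orientation: [-3.14, 0.006, -0.251]
wrist_force: [0.6, -0.1, 0.7]
width: 1.001
finger_force: 0.0
```

>>> step_arm(commands=[[[0,-0.06,0.3],0],[[0,-0.06,0.7],0],[[0,-0.06,1.0],0],[[0,-0.06,1.0],0]])

```text
time_s: 16.25
ee_pos: [437.7, -232.2, 17.1]
orientation: [-3.141, 0.001, -0.252]
wrist_force: [0.1, -0.5, -0.2]
width: 1.0
finger_force: 0.0
```

>>> step_arm(commands=[[[0,0,0],0],[[0,0,0],0],[[0,0,0],0],[[0,0,0],0],[[0,0,0],0]], jaw=1)

```text
time_s: 16.75
ee_pos: [438.3, -232.9, 18.7]
orientation: [3.141, -0.001, -0.252]
wrist_force: [0.1, 2.2, 6.8]
width: 0.715
finger_force: 64.5
```

>>> step_arm(commands=[[[0,0,-0.25],0],[[0,0,-0.75],0],[[0,0,-1.5],0],[[0,0,-2.3],0],[[0,0,-2.3],0]])

```text
time_s: 17.25
ee_pos: [439.8, -233.9, 114.0]
orientation: [3.14, -0.006, -0.252]
wrist_force: [0.0, 0.2, -3.1]
width: 0.713
finger_force: 66.9
```

Run:
```python
from h import *; import pickle
im=r.get_image('wrist');cv2.imwrite('pics/w9.png',im);pickle.dump((cam('wrist'),r.read_state()),open('w9.pkl','wb'))
go(441.3,-3,110,8.3)
```

```text
go units [-1.384 -5.594  0.054] turn -22.75 t 17.3
```

View pics/w9.png

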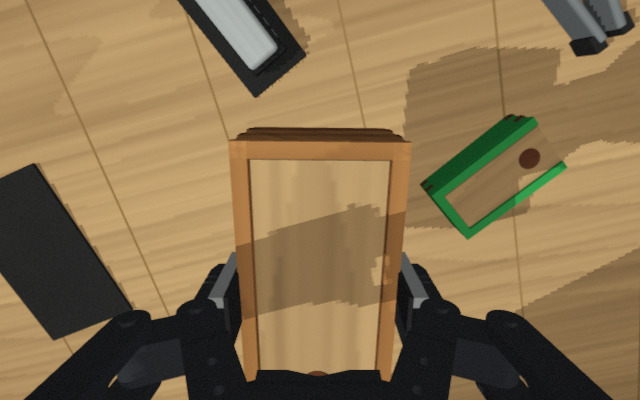

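The large box is held squarely, its far top edge at row 142.

Run:
```python
from h import *; import pickle
c,s=pickle.load(open('w9.pkl','rb')); p=s['ee_pos']; a=s['orientation'][2]
for q in ([229,141],[411,142]):
    d=ray(c,q,p[2]-18.7+45)[0]-p[:2]; print('tool x,y',np.cos(a)*d[0]+np.sin(a)*d[1],np.sin(a)*d[0]-np.cos(a)*d[1])
```

```text
tool x,y 58.84389641783218 -30.232312295541412
tool x,y 58.4495443166085 31.739165485665467
```

>>> step_arm(commands=[[[-0.1,-1.1,-0.1],-4.5],[[-0.3,-2.2,-0.1],-9],[[-0.6,-3.3,-0.1],-13.6],[[-1.0,-4.4,-0.1],-18.2],[[-1.36,-5.45,-0.1],-22.7]])

```text
time_s: 17.8
ee_pos: [438.4, -6.3, 113.1]
orientation: [-3.141, 0.001, 0.147]
wrist_force: [1.9, 1.3, -2.9]
width: 0.711
finger_force: 67.0
```

>>> step_arm(commands=[[[0,0,0],0],[[0,0,0],0]])

```text
time_s: 18.0
ee_pos: [439.0, -7.0, 113.3]
orientation: [-3.141, 0.001, 0.146]
wrist_force: [-0.3, 0.1, -3.9]
width: 0.713
finger_force: 67.1
```

Run:
```python
from h import *; import pickle
im=r.get_image('wrist');cv2.imwrite('pics/w10.png',im)
for o in mats('wrist',im): print(o)
print(r.read_state()['ee_pos']);go(441.3,-3,40,8.3)
```

```text
(array([498.4,   5. ]), array([81. , 22.9]), -81.8)
(array([ 561.1, -201.7]), array([83.4, 20.8]), 23.0)
[439.34229046  -7.96772668 113.34546413]
go units [ 0.066 -0.116  1.834] turn -0.02 t 18.05
```

>>> step_arm(commands=[[[0.08,-0.12,0.8],0],[[0.08,-0.12,1.6],0],[[0.08,-0.12,2.1],0],[[0.08,-0.12,2.1],0],[[0.08,-0.12,2.1],0]])

```text
time_s: 18.55
ee_pos: [441.9, -3.8, 29.7]
orientation: [-3.141, 0.001, 0.142]
wrist_force: [0.2, 0.4, -1.8]
width: 0.713
finger_force: 67.0
```

Run:
```python
from h import *
print(r.read_state()['ee_pos']);go(442,-3.2,22.5,8.3)
```

```text
[441.88987989  -3.78465975  29.68534065]
go units [ 0.005 -0.014  0.18 ] turn -0.17 t 18.55
```

>>> step_arm(commands=[[[0,-0.01,0.06],0],[[0,-0.01,0.12],0],[[0,-0.01,0.17],0],[[0,-0.01,0.17],0]])

```text
time_s: 18.95
ee_pos: [442.2, -2.5, 23.1]
orientation: [3.141, -0.0, 0.144]
wrist_force: [0.5, -0.3, -2.6]
width: 0.714
finger_force: 67.1
```

>>> step_arm(commands=[[[0,0,0.015],0],[[0,0,0.015],0]])

```text
time_s: 19.15
ee_pos: [442.1, -2.4, 22.4]
orientation: [3.142, -0.0, 0.144]
wrist_force: [-0.4, 0.7, -2.9]
width: 0.712
finger_force: 67.1
```

>>> step_arm(commands=[[[0,0,0.015],0],[[0,0,0.015],0]])

```text
time_s: 19.35
ee_pos: [442.0, -2.4, 21.7]
orientation: [3.142, -0.0, 0.144]
wrist_force: [0.5, 0.6, -1.8]
width: 0.712
finger_force: 67.4
```

>>> step_arm(commands=[[[0,0,0.01],0],[[0,0,0.01],0]])

```text
time_s: 19.55
ee_pos: [442.1, -2.4, 21.7]
orientation: [3.142, -0.0, 0.144]
wrist_force: [-2.7, 0.0, 12.8]
width: 0.714
finger_force: 69.1
```

>>> step_arm(commands=[[[0,0,0],0],[[0,0,0],0],[[0,0,0],0],[[0,0,0],0]], jaw=-1)

```text
time_s: 19.95
ee_pos: [442.0, -2.5, 21.3]
orientation: [-3.142, 0.0, 0.144]
wrist_force: [0.7, 0.7, -0.7]
width: 0.997
finger_force: 0.0
```

>>> step_arm(commands=[[[0,0,-0.5],0],[[0,0,-1.5],0],[[0,0,-2.7],0],[[0,0,-3.9],0],[[0,0,-4.2],0]])

```text
time_s: 20.45
ee_pos: [444.0, -2.6, 193.7]
orientation: [3.14, -0.006, 0.144]
wrist_force: [-0.4, -0.1, -0.2]
width: 0.993
finger_force: 0.0
```

Run:
```python
from h import *
im=r.get_image('wrist');cv2.imwrite('pics/w11.png',im)
print(r.read_state()['ee_pos'])
for o in mats('wrist',im): print(o)
go(560,204,190,8.3)
go(560,204,190)
```

```text
[444.1223693   -2.60128276 193.56813179]
(array([ 429.2, -329.2]), array([29.9, 21.3]), 74.3)
(array([404.9, 286.1]), array([100.9,  48.9]), -8.7)
(array([440.8,  -2. ]), array([139.,  81.]), 8.3)
(array([ 577.8, -208.2]), array([107.9,  47.3]), 23.0)
go units [ 3.608 -4.696  0.089] turn -0.05 t 20.5
go units [ 3.608 -4.696  0.089] turn 0 t 20.5
```

View pics/w11.png

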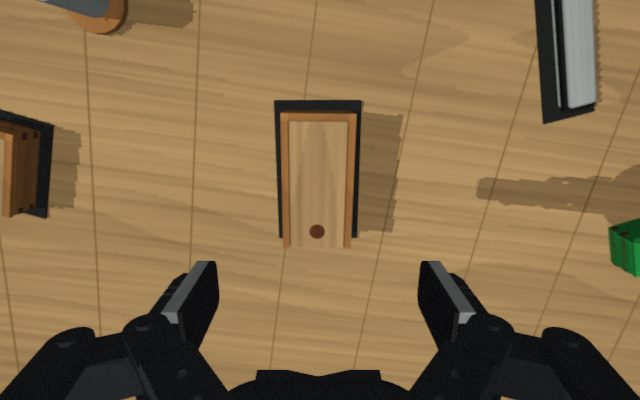

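The large box sits centred on its mat, around (318,175). I've used 13 pictures, so I'll measure the slide numerically from directly above and save the last one.

>>> step_arm(commands=[[[0.4,-1.1,0],0],[[0.8,-2.2,0],0],[[1.2,-3.3,0],0],[[1.6,-4.2,0],0],[[1.76,-4.7,0],0]], jaw=-1)

```text
time_s: 21.0
ee_pos: [485.1, 196.5, 188.5]
orientation: [-3.141, 0.0, 0.146]
wrist_force: [0.6, -1.1, 0.4]
width: 0.998
finger_force: 0.0
```

>>> step_arm(commands=[[[0,0,0],0],[[0,0,0],0],[[0,0,0],0]])

```text
time_s: 21.3
ee_pos: [484.2, 192.9, 188.8]
orientation: [3.141, 0.001, 0.144]
wrist_force: [-0.1, -0.4, 0.2]
width: 0.997
finger_force: 0.0
```

Run:
```python
from h import *; import pickle
s=r.read_state(); im=r.get_image('wrist'); cv2.imwrite('pics/w12.png',im); c=cam('wrist'); pickle.dump((c,s),open('w12.pkl','wb'))
print(s['ee_pos'],s['orientation'])
print('expected px',proj(c,[[563,204.5,68],[563,204.5,8],[563,204.5,48]]))
hsv=cv2.cvtColor(im,cv2.COLOR_BGR2HSV)
g=(hsv[...,1]<60).astype(np.uint8); g[240:]=0
n,l,st,ce=cv2.connectedComponentsWithStats(g)
for i in range(1,n):
    if st[i,4]>60: print(st[i],ce[i].round(1))
for (x,y) in proj(c,[[563,204.5,68]]).astype(int): print(hsv[y,x-45:x+46:4].tolist())
```

```text
[484.18445459 192.86022649 188.83264772] [3.14127276e+00 1.06177876e-03 1.43520615e-01]
expected px [[318.42851271  82.56918442]
 [318.44016003  83.35693953]
 [318.43294228  82.86877434]]
[ 496    0   69   65 3640] [529.5  29.6]
[296  62  38  40 759] [314.2  80.9]
[ 459  171   92   69 1319] [490.9 190.1]
[188 176  65  64 945] [227.4 200.1]
[[18, 112, 176], [18, 115, 173], [18, 115, 162], [18, 118, 160], [15, 155, 161], [15, 156, 167], [66, 7, 175], [73, 15, 121], [14, 146, 119], [14, 157, 114], [15, 162, 113], [14, 161, 114], [15, 158, 110], [14, 158, 118], [70, 9, 165], [66, 9, 145], [15, 162, 121], [14, 159, 117], [17, 128, 118], [18, 123, 124], [17, 118, 127], [17, 121, 129], [18, 125, 129]]
```

Run:
```python
from h import *; import pickle
c,s=pickle.load(open('w12.pkl','rb')); im=cv2.imread('pics/w12.png'); hsv=cv2.cvtColor(im,cv2.COLOR_BGR2HSV)
g=(hsv[...,1]<60).astype(np.uint8); k=blob(im,g,(280,50,350,115))
e=cv2.fitEllipse(k); print(e, ray(c,e[0],68)); w=ray(c,k.reshape(-1,2),68).astype(np.float32); print('circ',cv2.minEnclosingCircle(w))
# stand base: higher saturation
b=((hsv[...,1]>138)&(hsv[...,0]<17)).astype(np.uint8); b[g>0]=1
k2=blob(im,b,(255,25,385,145)); w=ray(c,k2.reshape(-1,2),8).astype(np.float32); print('base',cv2.boundingRect(k2),cv2.minEnclosingCircle(w),cv2.fitEllipse(w))
for o in mats('wrist',im): print(o)
```

```text
((314.6077880859375, 81.39028930664062), (37.26700973510742, 38.80933380126953), 177.1455535888672) [[563.41187965 207.36499356]]
circ ((563.1331787109375, 207.30113220214844), 13.919925689697266)
base (287, 52, 58, 60) ((563.29443359375, 207.23477172851562), 25.84649085998535) ((563.3663330078125, 207.36090087890625), (50.43012619018555, 50.72334289550781), 140.34849548339844)
(array([407.2, 292.7]), array([99. , 63.1]), -8.7)
(array([630.3,  29.3]), array([58.9, 50.7]), -81.9)
```

Run:
```python
from h import *
go(563.3,207.3,110,8.3)
```

```text
go units [ 2.005 -0.079  1.975] turn -0.1 t 21.35
```

>>> step_arm(commands=[[[0.7,0,0],0],[[1.4,-0.04,0],0],[[2.01,-0.07,0.6],0],[[2.01,-0.07,1.5],0],[[2.01,-0.07,1.5],0]])

```text
time_s: 21.85
ee_pos: [561.5, 206.1, 125.5]
orientation: [3.14, 0.007, 0.142]
wrist_force: [0.2, -0.4, 0.5]
width: 1.001
finger_force: 0.0
```

>>> step_arm(commands=[[[0,0,0],0],[[0,0,0],0]])

```text
time_s: 22.05
ee_pos: [564.3, 207.8, 130.9]
orientation: [-3.141, -0.001, 0.144]
wrist_force: [-0.5, -0.4, 0.2]
width: 0.999
finger_force: 0.0
```

Run:
```python
from h import *
print(r.read_state()['ee_pos'])
go(563.3,207.3,31,8.3)
```

```text
[564.26806975 207.7818769  130.92158273]
go units [-0.026  0.008  2.498] turn -0.08 t 22.05
```

>>> step_arm(commands=[[[-0.02,0.01,0.6],0],[[-0.02,0.01,1.2],0],[[-0.02,0.01,1.8],0],[[-0.02,0.01,2.3],0],[[-0.02,0.01,2.45],0]])

```text
time_s: 22.55
ee_pos: [562.9, 207.4, 31.2]
orientation: [3.142, 0.0, 0.144]
wrist_force: [-0.2, -0.2, -0.2]
width: 1.0
finger_force: 0.0
```

>>> step_arm(commands=[[[0,0,0],0],[[0,0,0],0],[[0,0,0],0]])

```text
time_s: 22.85
ee_pos: [564.0, 207.8, 32.7]
orientation: [-3.141, -0.002, 0.144]
wrist_force: [0.0, 0.3, -0.5]
width: 1.002
finger_force: 0.0
```

Run:
```python
from h import *
go(563.3,207.3,31,8.3)
```

```text
go units [-0.018  0.009  0.044] turn -0.05 t 22.85
```

>>> step_arm(commands=[[[-0.02,0.01,0],0],[[-0.02,0.01,0],0],[[-0.02,0.01,0],0],[[-0.02,0.01,0],0]], jaw=0.25)

```text
time_s: 23.25
ee_pos: [562.4, 207.0, 31.4]
orientation: [-3.142, -0.0, 0.144]
wrist_force: [0.2, -0.1, 0.4]
width: 0.377
finger_force: 0.0
```

Run:
```python
from h import *
s=r.read_state(); print(s['ee_pos'],s['width'],s['finger_force']); go(563.3,207.3,31,8.3)
```

```text
[562.40092241 206.99858736  31.40425631] 0.37663216574316966 0.0
go units [ 0.023 -0.004  0.01 ] turn -0.05 t 23.25
```

>>> step_arm(commands=[[[0,0,0],0],[[0,0,0],0],[[0,0,0],0],[[0,0,0],0]], jaw=1)

```text
time_s: 23.65
ee_pos: [562.5, 207.1, 31.5]
orientation: [-3.142, -0.0, 0.144]
wrist_force: [-0.1, -0.1, 5.9]
width: 0.317
finger_force: 58.6
```

>>> step_arm(commands=[[[0,0,-0.08],0],[[0,0,-0.2],0],[[0,0,-0.35],0],[[0,0,-0.5],0],[[0,0,-0.65],0]])

```text
time_s: 24.15
ee_pos: [562.5, 207.0, 58.0]
orientation: [-3.142, -0.0, 0.144]
wrist_force: [-0.5, 0.3, -0.1]
width: 0.315
finger_force: 58.9
```

>>> step_arm(commands=[[[0,0,-0.15],0],[[0,0,-0.3],0],[[0,0,-0.45],0],[[0,0,-0.6],0],[[0,0,-0.75],0]])

```text
time_s: 24.65
ee_pos: [562.4, 207.0, 87.8]
orientation: [-3.142, -0.0, 0.144]
wrist_force: [-0.3, -0.7, -0.4]
width: 0.312
finger_force: 58.9
```

>>> step_arm(commands=[[[0,0,-0.4],0],[[0,0,-0.8],0],[[0,0,-1.2],0],[[0,0,-1.2],0]])

```text
time_s: 25.05
ee_pos: [563.6, 207.3, 137.4]
orientation: [-3.141, -0.003, 0.144]
wrist_force: [0.2, 0.4, -0.5]
width: 0.314
finger_force: 59.0
```

Run:
```python
from h import *
im=r.get_image('wrist'); cv2.imwrite('pics/w13.png',im); c=cam('wrist'); s=r.read_state()
hsv=cv2.cvtColor(im,cv2.COLOR_BGR2HSV)
b=((hsv[...,1]>138)&(hsv[...,0]<17)).astype(np.uint8)
n,l,st,ce=cv2.connectedComponentsWithStats(b)
for i in range(1,n):
    if st[i,4]>80: print(st[i],ce[i].round(1))
print('exp stand px',proj(c,[[563.3,207.3,8],[563.3,207.3,48]]),s['ee_pos'])
t=r.get_image('top'); cv2.imwrite('pics/t13.png',t)
go(634.6,28.7,130)
```

```text
[ 288  155   63   60 2988] [319.  184.7]
[ 486  281  114  107 4672] [538.6 311.9]
[184 288  51  21 508] [210.  298.1]
[206 370  13  22  87] [211.6 383.6]
exp stand px [[318.98579506 185.18689832]
 [319.03234844 200.38651751]] [562.99328684 207.16271314 136.20485243]
go units [1.146 4.67  0.134] turn 0 t 25.15
```

The stand is unmoved: base at (319,184.7) px against (319,185.2) expected. Carrying the slide to the round mat.

>>> step_arm(commands=[[[0.2,0.7,0],0],[[0.45,1.7,0],0],[[0.7,2.7,0],0],[[0.95,3.8,0],0],[[1.15,4.67,0],0]])

```text
time_s: 25.65
ee_pos: [634.8, 26.5, 134.2]
orientation: [-3.142, 0.001, 0.144]
wrist_force: [-0.1, -0.0, -1.3]
width: 0.316
finger_force: 59.1
```

>>> step_arm(commands=[[[0,0,0],0],[[0,0,0],0],[[0,0,0],0]])

```text
time_s: 25.95
ee_pos: [633.9, 29.4, 134.5]
orientation: [-3.141, 0.001, 0.144]
wrist_force: [1.0, 0.4, -0.2]
width: 0.311
finger_force: 59.2
```

Run:
```python
from h import *
print(r.read_state()['ee_pos']); go(634.6,28.7,30)
im=r.get_image('wrist'); cv2.imwrite('pics/w14.png',im)
for o in mats('wrist',im): print(o)
```

```text
[633.92011672  29.40585862 134.53254991]
go units [0.014 0.02  2.613] turn 0 t 25.95
(array([ 582.3, -204.9]), array([125.2,  46.6]), 22.9)
(array([634.2,  30.6]), array([57.7, 57.6]), -80.0)
(array([ 764.2, -103.1]), array([51.2, 14.4]), 10.9)
```

Placement agrees with the mat centre. Lowering.

>>> step_arm(commands=[[[0,0,0.7],0],[[0,0,1.5],0],[[0,0,2.2],0],[[0,0,2.5],0],[[0,0,2.5],0]])

```text
time_s: 26.5
ee_pos: [633.4, 29.6, 33.8]
orientation: [-3.141, 0.003, 0.145]
wrist_force: [-0.1, -0.4, -0.2]
width: 0.316
finger_force: 59.2
```

>>> step_arm(commands=[[[0,0,0],0],[[0,0,0.08],0],[[0,0,0.12],0],[[0,0,0.12],0]])

```text
time_s: 26.9
ee_pos: [635.0, 28.7, 31.0]
orientation: [3.141, -0.001, 0.144]
wrist_force: [0.5, 0.5, -1.4]
width: 0.316
finger_force: 59.2
```

>>> step_arm(commands=[[[0,0,0.04],0],[[0,0,0.08],0],[[0,0,0.1],0],[[0,0,0.1],0]])

```text
time_s: 27.3
ee_pos: [634.7, 28.7, 26.6]
orientation: [3.142, 0.0, 0.144]
wrist_force: [-0.0, -0.6, 2.2]
width: 0.312
finger_force: 59.4
```

>>> step_arm(commands=[[[0,0,0.015],0],[[0,0,0.015],0]])

```text
time_s: 27.5
ee_pos: [634.9, 28.7, 26.5]
orientation: [3.141, -0.0, 0.144]
wrist_force: [-3.0, -1.0, 11.4]
width: 0.311
finger_force: 60.4
```

Contact made. Release gently and rise straight up.

>>> step_arm(commands=[[[0,0,-0.01],0],[[0,0,-0.01],0]])

```text
time_s: 27.7
ee_pos: [634.8, 28.7, 26.5]
orientation: [3.142, -0.0, 0.144]
wrist_force: [-1.0, -0.7, 7.1]
width: 0.317
finger_force: 59.8
```

>>> step_arm(commands=[[[0,0,0],0],[[0,0,0],0],[[0,0,0],0],[[0,0,0],0]], jaw=-0.6)

```text
time_s: 28.1
ee_pos: [634.7, 28.7, 26.2]
orientation: [-3.142, 0.0, 0.144]
wrist_force: [0.5, -0.0, 0.1]
width: 0.801
finger_force: 0.0
```

>>> step_arm(commands=[[[0,0,-0.4],0],[[0,0,-1.2],0],[[0,0,-2.2],0],[[0,0,-3.3],0],[[0,0,-4.2],0]])

```text
time_s: 28.6
ee_pos: [635.0, 28.7, 198.0]
orientation: [3.141, -0.002, 0.144]
wrist_force: [0.3, 0.0, -0.3]
width: 0.799
finger_force: 0.0
```

>>> step_arm(commands=[[[-1.0,0,-0.5],0],[[-2.0,0,-1],0],[[-3.0,0,-1.5],0],[[-3.5,0,-1.5],0],[[-3.5,0,-1.5],0]])

```text
time_s: 29.1
ee_pos: [493.8, 8.4, 256.2]
orientation: [3.141, -0.001, 0.144]
wrist_force: [-0.0, 0.2, -0.9]
width: 0.804
finger_force: 0.0
```

Run:
```python
from h import *
w=r.get_image('wrist'); s=r.get_image('scene'); 
cv2.imwrite('pics/f.png',np.vstack([cv2.resize(w,(480,300)),cv2.resize(s[60:380,120:500],(480,300))]))
st=r.read_state(); print(st['time_s'],st['dq'])
```

```text
29.2 [ 2.65656728e-03  3.06108018e-02 -2.08463105e-02  9.25081568e-05
 -6.05215335e-03  3.09951932e-03]
```

View pics/f.png

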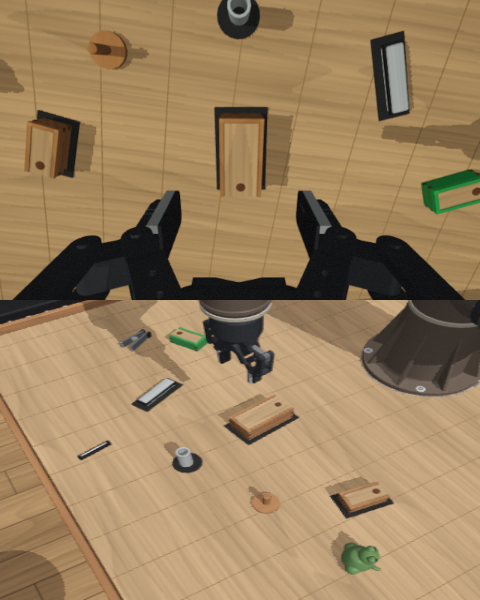

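The final picture shows all four pieces on their mats: harmonica (155,392), large box (262,415), small box (362,497) and the slide upright at (186,457). The stand and frog are in place. Handing in.

```bash
python3 -c "
from h import *
print(r.finish_job())"
```

```text
the job is handed in; nothing more can be done
None
```

I handed the job in after about 29 s on the robot's clock, with no verdict shown: the harmonica, small box and large box are each on their own mats, the slide stands upright on the round mat, and the stand, frog and green look-alike were left untouched.

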